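# Put the wide scraper back in its storage block

## Robot

A 6-joint arm with a two-finger parallel gripper is mounted at the origin on the work surface. World frame = base frame: x ahead of the robot, y to its left, z up, the work surface at z = 0. Lengths are in mm, angles in rad, forces in N, time in s.
With the tool pointing down it reaches from about 300 to 825 mm from the base axis. Payload 5.4 kg.
Tool frame: the origin (TCP) lies on the centre line of the jaws, within the pads' length; the fingertips stand 25 mm ahead of it and the grasp point (between the pads) lies 6 mm ahead of it; z points along the fingers, y is the direction in which the jaws open and shut (so a half turn about z gives the same grasp; the last joint's range is limited). The gripper opens to 92 mm and grips with 3 to 60 N. Pads are 20 mm wide; open, the fingers measure 128 mm over their backs; the gripper's body (75 mm by 189 mm) begins 69 mm behind the grasp point.
Start: joints at [-1.526, 0.158, 1.597, -0, 1.386, -0.21], TCP at [144.907, -556.424, 202.801] pointing down, gripper open.
Joint ranges: [-2.91, 2.91], [-0.94, 2.29], [0.18, 2.7], [-1.29, 4.43], [0.17, 2.64], [-3, 3]. Speed limits (rad/s): [2.57, 2.57, 3.14, 3.14, 3.14, 3.14].

## Interface

Orientations are given as a 3x3 rotation matrix whose columns are the frame's x, y, z axes.
In Python, from plant import state, get_image, calibration, finish_job, finder gives the robot as it stands.
- The arm moves only by the tool send_rows, never from a script. Its argument "increments" is a list of rows, each an object with "slide": the shift along the tool's x, y, z in cm, a list of three; "turn": the turn about the tool's z in degrees. A call has 1 to 8 rows; each row shifts and turns the commanded pose from where the row before left it, along the tool's axes as they then stand; what a row does not reach is not made up. A row lasts 1/8 s, in which the tool goes at most 62.5 mm and 10.7 degrees, less where a joint would pass 70% of its speed; a pose out of reach is approached as far as the arm can. A call with a gripper value outside its range is refused whole. "hand" is the finger opening in cm, from 0 to 9.19, set as the call begins (left out, the last holds). The fingers move at their own pace and stop on an object; "newtons" is the grip in N (left out, the last holds). Time passes only in rows, so rows that do not move let the fingers close. It gives the time, the measured TCP pose, the force and the opening at its end, in the units of the state.
- state(): the state, without advancing time (a new reading comes with each control period).
- get_image(name): name is "scene" or "top"; returns (picture, depth): 420x560x3 uint8, red, green, blue; 420x560 float32, mm along the optical axis (not along the pixel's ray), 0 where there is no reading.
- calibration(name): a dict with "vfov" (degrees; the focal length in pixels is half the picture's height over the tangent of half this angle, whatever the lens; pixels are square), "cx", "cy" (the principal point, pixels), "dist" ([k1, k2, p1, p2, k3] as OpenCV has them; the pictures are not rectified), "origin" and "orientation" of the camera in the world. Camera axes: x right, y down, z forward; pixel columns grow to the right and rows downward; lengths in mm; the calibration is good to about 2 mm. A picture is of the moment at which its call begins. calibration takes no time and is no camera call.
- finish_job(): hands the job in, once; it reports no verdict.
Trained networks look in the newest picture that a camera, given by its name, has taken for a name from the list of things; names that differ only in an ending like _2 or _b are one class to them, and where a whole thing is asked for, a point or a joint stands for the part that bears it (a point fixed in the world has none). Each returns a list of dicts, best first, with "p" (0 to 1); they miss things now and then, are a little off and sometimes report something else, mostly with a low value. They report only what shows in the picture. A call takes as long as a camera call. They do not tell look-alikes from the thing itself.
- finder.silhouettes(camera, name): "mask" (420x560 bool, what is visible of it) and "extent" ([left, top, right, bottom] in pixels, round what is visible of it).
- finder.landmark_of(camera, name): "point" ([column, row] in pixels: a listed point, or the origin of a listed thing).
The state is a dict: "t": time; "qpos": joint angles; "joint_velocities": joint speeds; "effort": joint torques, N m; "tcp_pos": TCP position; "tcp_rot": TCP orientation; "wrist_force": force on the tool from outside, world axes, zero at the start; "torque": the same for the moment, N m; "grip_width": finger opening in mm.
Only numpy, scipy, OpenCV 4.12 (cv2) and the standard library are available. Lean on these libraries where they do the work, as an engineer would, in place of code of your own. Each camera call takes 0.05 s, during which the arm holds its last target.

## Task

The wide cabinet scraper has been honed: take it by its wooden handle out of the steel honing stand and slide its blade down into the wooden storage block with the long slot, fully home so that the handle rests on both raised ends of the block. Lower it in, do not drop it, and leave the narrow scraper hanging where it is.

Things in the scene. Friction and masses are not known exactly. Their poses are not given: they have to be found in the camera images.
- wide_scraper_mid (a point): Centre of the wide scraper's handle, a dark wood bar 160 long (y) x 26 (x) x 34 high (z) mm. Under it a steel blade, 110 long x 3 thick mm, reaches 56 mm down (lower edge 73 mm below this point). Loose, 0.2 to 0.33 kg. Starts upright, handle ends resting on the uprights (tops 70 mm above the table, 134 mm apart) of a fixed, open-sided steel stand; this point is then 87 mm above the table.
- long_block_slot (a point): Centre of the slot of the long storage block (fixed, pale wood, 74 x 184 x 70 mm), level with its two raised ends, 70 mm above the table. Slot along y: 134 long, 24 wide (x), open on top, floor 62 mm below this point. Raised ends 25 mm thick; side walls 25 mm thick stop 14 mm below this point. Home: handle lies on both ends, its centre 17 mm above this point. Either way round will do.
- narrow_scraper_mid (a point): Centre of the handle of the narrow scraper, to be left alone: same build, handle 110 long (y) x 26 x 34 mm, blade 60 mm long, loose, hanging upright in its own smaller fixed steel stand, this point 87 mm above the table.
- short_block: The other storage block, fixed, same pale wood and build but only 134 mm long (y), 74 wide, 70 high; its slot is 84 mm long, too short for the wide blade. Not used. Origin at the centre of its underside, on the table.
Not all that is in view belongs to the job. What is shaped like the part that bears wide_scraper_mid but turquoise is not meant.

How it is judged:
By the outcome, as a careful person would: the job done as asked, in the order asked, and still so for the second after the job is handed in, with the robot touching nothing.
It also fails if it takes over 38 s, if anything falls off the work surface, if the arm or the gripper's body presses on something with over 40 N, if the wrist force passes 120 N, or if a joint passes its speed limit or range.

## Working session

There is one attempt and no reset: what is moved stays moved. The work goes in short steps, Python scripts to look and compute and a tool call to move; the robot and the scene stay as the last step left them, time stands still between calls to the robot, and variables do not carry over. Pictures are saved under pics/ and viewed, and the job is handed in when it is done.

Besides the shell and the picture viewer there is one more tool, called after "Emit:" as name([rows], argument=value, ...), one row to a line, values as JSON. send_rows: Moves the arm, as the interface text tells. Its arguments: {"type":"object","properties":{"increments":{"type":"array","items":{"type":"object","properties":{"slide":{"type":"array","items":{"type":"number"}},"turn":{"type":"number"}}}},"hand":{"type":"number"},"newtons":{"type":"number"}},"required":["increments"]}

```bash
mkdir -p pics; cat > h.py <<'E'
import numpy as np, cv2
from plant import state, get_image, calibration, finish_job, finder
def cam(n):
    c=calibration(n); f=210/np.tan(np.radians(c["vfov"])/2)
    return np.array([[f,0,c["cx"]],[0,f,c["cy"]],[0,0,1]]),np.array(c["dist"],float),np.array(c["origin"],float),np.array(c["orientation"],float)
def ray(n,p):
    K,d,o,R=cam(n); u=cv2.undistortPoints(np.array(p,float).reshape(-1,1,2),K,d).reshape(-1,2)
    return o,np.c_[u,np.ones(len(u))]@R.T
def atdepth(n,p,dep):
    o,r=ray(n,p); return o+r*np.array(dep).reshape(-1,1)
def cloud(n,D,mask):
    v,u=np.nonzero(mask&(D>0)); return atdepth(n,np.c_[u,v],D[v,u]),np.c_[u,v]
def tri(n1,p1,n2,p2):
    o1,a=ray(n1,p1);o2,b=ray(n2,p2);a=a[0];b=b[0]
    s=np.linalg.lstsq(np.c_[a,-b],o2-o1,rcond=None)[0]
    A=o1+a*s[0];B=o2+b*s[1];return (A+B)/2,np.linalg.norm(A-B)
def proj(n,P):
    K,d,o,R=cam(n); return cv2.projectPoints(((np.atleast_2d(P)-o)@R),np.zeros(3),np.zeros(3),K,d)[0].reshape(-1,2)
E
python3 - <<'E'
from h import *
s=state();print(s)
for n in("scene","top"):
    im,D=get_image(n);cv2.imwrite(f"pics/{n}0.png",im[:,:,::-1]);np.save(f"{n}0.npy",D)
    print(n,calibration(n))
    for k in("wide_scraper_mid","long_block_slot","narrow_scraper_mid","short_block"):
        r=finder.landmark_of(n,k)
        for q in r[:4]:
            p=np.array(q["point"]);u=np.clip(p.round().astype(int),0,[559,419]);print(k,p.round(1),round(q["p"],2),atdepth(n,[p],[D[u[1],u[0]]]).round(1))
E
```

```text
{'t': 0.0, 'qpos': array([-1.52610023e+00,  1.59034100e-01,  1.59823216e+00,  1.18125579e-05,
        1.38621507e+00, -2.10084190e-01]), 'joint_velocities': array([ 0.00092975, -0.00049671,  0.00111946, -0.000773  , -0.00021058,
        0.00141567]), 'effort': array([-6.62389695e-06, -3.85575199e+01, -3.22105944e+01,  7.01035350e-02,
        3.78776318e-02, -1.33828462e-04]), 'tcp_pos': array([ 144.88113115, -555.77177808,  201.82739536]), 'tcp_rot': array([[ 9.67719257e-01,  2.52030620e-01, -7.27876123e-05],
       [ 2.52030305e-01, -9.67717502e-01,  1.88729898e-03],
       [ 4.05219287e-04, -1.84472025e-03, -9.99998216e-01]]), 'wrist_force': array([ 0.44500111,  0.22361156, -0.83463552]), 'torque': array([ 0.03044425, -0.00868695,  0.02680311]), 'grip_width': 91.94822890183016}
scene {'vfov': 54.441990864568965, 'cx': 280.9521910215067, 'cy': 211.79303262224448, 'dist': array([-0.04769363,  0.        ,  0.        ,  0.        ,  0.        ]), 'origin': array([1161.01743492,  345.2277742 ,  586.72103079]), 'orientation': array([[-0.46775257,  0.47965883, -0.74238463],
       [ 0.883
[... 412 characters left out ...]
81.2637871084914, 'cy': 211.45771292836676, 'dist': array([-0.04772938,  0.        ,  0.        ,  0.        ,  0.        ]), 'origin': array([ 427.52467269,    8.24920425, 1001.75871759]), 'orientation': array([[ 0.00987246, -0.99947333,  0.03091287],
       [-0.99962643, -0.01065246, -0.02516979],
       [ 0.02548583, -0.03065283, -0.99920512]])}
wide_scraper_mid [202.7 271.6] 0.96 [[318.2 161.2  90.2]]
wide_scraper_mid [160.4 200.6] 0.81 [[476.6 255.1 105.6]]
wide_scraper_mid [349. 283.] 0.57 [[ 294.7 -170.3   90.9]]
long_block_slot [166.3 131.3] 0.76 [[651.  266.9  24. ]]
narrow_scraper_mid [368.7 208.6] 0.8 [[ 463.7 -210.7  106.9]]
short_block [368.4 140.7] 0.73 [[ 628.4 -222.4   55.2]]
```

View pics/scene0.png

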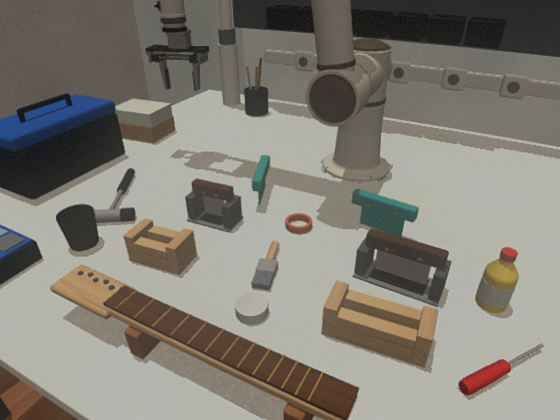

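View pics/top0.png

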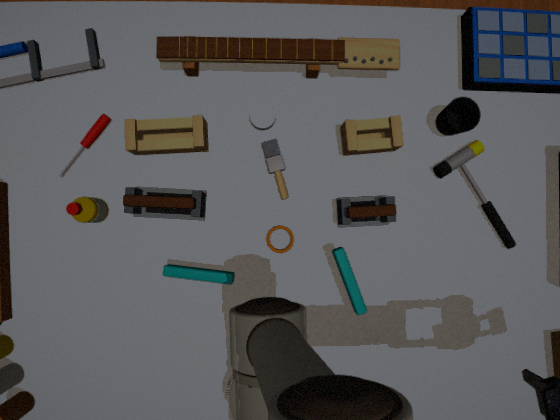

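The scene view shows the wide dark handle at about (405,248) and the long block at about (380,320). The top view has them at (160,201) and (166,134). The turquoise look-alikes, at (198,273) and (349,281) in the top view, are not the target.

```bash
cat > m.py <<'E'
from h import *
def run(tag):
  for n in("scene","top"):
    im,D=get_image(n);cv2.imwrite(f"pics/{n}{tag}.png",im[:,:,::-1]);np.save(f"{n}{tag}.npy",D);vis=im[:,:,::-1].copy()
    for k in("wide_scraper_mid","long_block_slot"):
        for q in finder.silhouettes(n,k)[:5]:
            P,uv=cloud(n,D,q["mask"]); 
            if len(P)<20: continue
            print(n,k,round(q["p"],2),q["extent"],im[q["mask"]].mean(0).round(),"med",np.median(P,0).round(1),"zpct",np.percentile(P[:,2],[5,50,80,95]).round(1))
            vis[q["mask"]]=vis[q["mask"]]//2+np.array([0,0,127],np.uint8)
            np.save(f"mask_{n}_{k}_{int(q['extent'][0])}.npy",q["mask"])
    cv2.imwrite(f"pics/{n}{tag}v.png",vis)
E
python3 - <<'E'
from m import *
run("1")
E
ls mask*
```

```text
scene wide_scraper_mid 0.79 [248.1, 153.6, 270.5, 204.5] [ 74. 109. 102.] med [ 329.2 -162.4   88. ] zpct [11.6 88.  91.4 92.4]
scene wide_scraper_mid 0.61 [364.4, 228.8, 451.1, 284.6] [75. 68. 61.] med [482.6 264.1  81.4] zpct [ 19.6  81.4 103.  105.2]
scene long_block_slot 0.87 [321.6, 279.7, 435.9, 368.5] [132. 109.  81.] med [670.9 266.3  53.3] zpct [ 6.7 53.3 58.  71.1]
top wide_scraper_mid 0.93 [332.1, 246.8, 365.1, 316.2] [13. 85. 82.] med [ 301.  -171.1   89.9] zpct [74.2 89.9 91.5 93. ]
top wide_scraper_mid 0.84 [166.9, 264.2, 231.5, 286.3] [13. 80. 77.] med [313.2 175.9  89.7] zpct [65.9 89.7 91.3 92.8]
top wide_scraper_mid 0.81 [123.6, 193.1, 197.8, 210.7] [42. 22. 10.] med [475.2 255.3 103.7] zpct [ 98.5 103.7 105.1 106.5]
top long_block_slot 0.73 [124.5, 112.5, 207.4, 157.1] [89. 76. 49.] med [640.1 262.5  55.6] zpct [ 7.  55.6 68.1 71.4]
mask_scene_long_block_slot_321.npy
mask_scene_wide_scraper_mid_248.npy
mask_scene_wide_scraper_mid_364.npy
mask_top_long_block_slot_124.npy
mask_top_wide_scraper_mid_123.npy
mask_top_wide_scraper_mid_166.npy
mask_top_wide_scraper_mid_332.npy
```

```bash
cat > fit.py <<'E'
from h import *
def rect(P,nm):
    P=P[:,:2].astype(np.float32); (c,wh,a)=cv2.minAreaRect(P)
    b=cv2.boxPoints((c,wh,a)); e=[b[1]-b[0],b[2]-b[1]]; l=max(e,key=np.linalg.norm)
    ang=np.degrees(np.arctan2(-l[0],l[1]));ang=(ang+90)%180-90
    print(nm,len(P),"c",np.round(c,1),"wh",np.round(wh,1),"yaw of long axis from +y",round(ang,2)); return c,ang
if __name__=="__main__":
    dil=np.ones((7,7),np.uint8)
    for n,h,b in(("top","wide_scraper_mid_123","long_block_slot_124"),("scene","wide_scraper_mid_364","long_block_slot_321")):
        D=np.load(n+"1.npy")
        P,_=cloud(n,D,cv2.dilate(np.load(f"mask_{n}_{h}.npy").astype(np.uint8),dil)>0)
        t=P[(P[:,2]>97)&(P[:,2]<112)]; rect(t,n+" handle top"); print(np.median(t,0).round(1))
        pc=t[:,:2]-t[:,:2].mean(0);w,V=np.linalg.eigh(pc.T@pc);v=V[:,1];print(" pca yaw",((np.degrees(np.arctan2(-v[0],v[1]))+90)%180-90).round(2))
        P,_=cloud(n,D,cv2.dilate(np.load(f"mask_{n}_{b}.npy").astype(np.uint8),dil)>0)
        t=P[(P[:,2]>64)&(P[:,2]<78)]; rect(t,n+" ends"); 
        m=np.median(t[:,1]);
        for s in(t[t[:,1]>m],t[t[:,1]<m]): rect(s," end"); print(s.mean(0).round(1),np.median(s,0).round(1))
        s=P[(P[:,2]>50)&(P[:,2]<61)]; rect(s,n+" walls"); print(np.median(s,0).round(1))
        rect(P[P[:,2]>50],n+" all above50")
E
python3 fit.py
```

```text
top handle top 825 c [475.5 260.9] wh [159.4  26.2] yaw of long axis from +y -1.95
[475.4 258.8 103.7]
 pca yaw -2.0
top ends 714 c [638.2 261.7] wh [ 74.2 185.6] yaw of long axis from +y 4.07
 end 357 c [633.6 340.6] wh [72.2 27.4] yaw of long axis from +y -85.6
[633.8 339.8  69.7] [633.8 339.6  69.8]
 end 357 c [640.3 248.4] wh [ 74.2 159.5] yaw of long axis from +y 2.99
[643.  183.3  69.9] [644.  181.7  69.9]
top walls 1270 c [639.1 259. ] wh [ 74.2 179.9] yaw of long axis from +y 3.33
[628.5 263.6  56. ]
top all above50 2002 c [638.7 261.7] wh [ 74.4 185.8] yaw of long axis from +y 3.61
scene handle top 813 c [480.1 260.9] wh [159.6  27.9] yaw of long axis from +y -1.69
[485.4 264.6 104. ]
 pca yaw -1.86
scene ends 1033 c [642.7 260.3] wh [ 75.9 185. ] yaw of long axis from +y 3.96
 end 516 c [637.8 341.3] wh [74.9 25.1] yaw of long axis from +y -88.23
[643.1 341.2  70.3] [645.  341.1  70.5]
 end 516 c [642.4 250. ] wh [ 75.7 163.9] yaw of long axis from +y 4.75
[649.4 196.9  70.2] [649.6 183.4  70.5]
scene walls 2245 c [642.5 261.3] wh [ 77.7 183.1] yaw of long axis from +y 3.8
[657.9 262.9  56.2]
scene all above50 3320 c [642.5 260.3] wh [ 77.7 185.1] yaw of long axis from +y 3.81
```

```bash
python3 - <<'E'
import cv2,numpy as np
a=cv2.imread("pics/top1.png")[95:225,105:225];b=cv2.imread("pics/scene1.png")[220:375,310:460]
cv2.imwrite("pics/za.png",cv2.resize(a,None,fx=4.5,fy=4.5,interpolation=2));cv2.imwrite("pics/zb.png",cv2.resize(b,None,fx=3.8,fy=3.8,interpolation=2))
E
```

```text
(no output)
```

View pics/za.png

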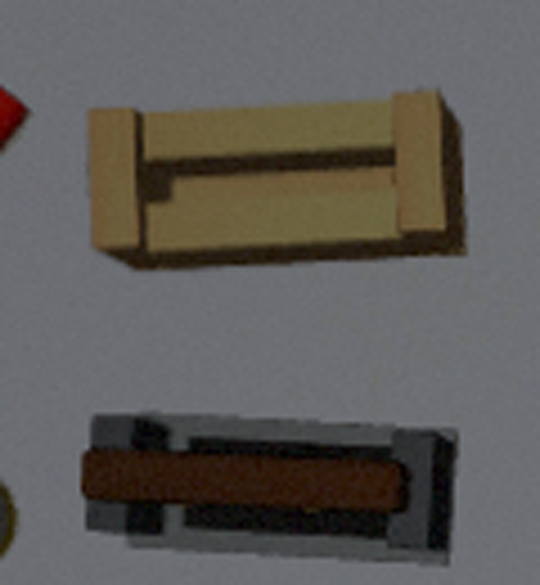

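View pics/zb.png

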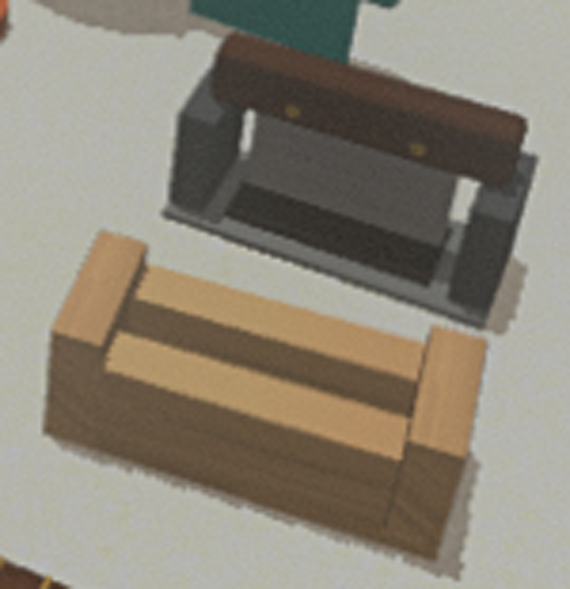

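Both views agree on the shift from handle to slot: about +163 mm in x and 0 in y, with a turn of +5.8°. They differ by 4 mm in absolute x, so I'll use the average. Next I'll head over there.

Emit:
send_rows([
  {"slide": [4.8,-3.8,-0.6]},
  {"slide": [4.8,-3.8,-0.6]},
  {"slide": [4.8,-3.8,-0.6]},
  {"slide": [4.8,-3.8,-0.6]},
  {"slide": [4.8,-3.8,-0.6]},
  {"slide": [4.8,-3.8,-0.6]},
  {"slide": [4.8,-3.8,-0.6]},
  {"slide": [4.8,-3.8,-0.6]},
], hand=9.19)

```text
invalid input
```

Emit:
send_rows([
  {"slide": [0,0,0],"turn": -10.5},
  {"slide": [0,0,0],"turn": -10.5},
  {"slide": [0,0,0],"turn": -10.5},
  {"slide": [0,0,0],"turn": -10.5},
  {"slide": [0,0,0],"turn": -10.5},
  {"slide": [0,0,0],"turn": -10.5},
  {"slide": [0,0,0],"turn": -10.5},
  {"slide": [0,0,0]},
])

```text
invalid input
```

```bash
cat > d.py <<'E'
import sys
from h import *
# usage: x y z(TCP) yaw(long axis from +y)
x,y,z,w=map(float,sys.argv[1:5]); s=state();R=s["tcp_rot"];hd=np.degrees(np.arctan2(R[1,0],R[0,0]))
print("t",round(s["t"],2),"tcp",s["tcp_pos"].round(1),"heading",hd.round(2),"z",R[:,2].round(4),"grip",round(s["grip_width"],1),"F",s["wrist_force"].round(1),"q",s["qpos"].round(2))
print("slide cm",((np.array([x,y,z])-s["tcp_pos"])@R/10).round(2),"turn",round(hd-(90+w),2))
E
python3 d.py 477.5 261 193 -1.9
```

```text
t 0.8 tcp [ 144.9 -556.4  202.8] heading 14.6 z [-0.  0. -1.] grip 91.7 F [ 0.3 -0.  -1. ] q [-1.53  0.16  1.6  -0.    1.39 -0.21]
slide cm [ 52.79 -70.72   0.98] turn -73.5
```

Emit:
send_rows([
  {"slide": [4.8,-3.8,-0.6],"turn": 0},
])

```text
t: 0.92
tcp_pos: [180.5, -508.5, 208.1]
tcp_rot: [[0.969, 0.248, -0.0], [0.248, -0.969, 0.001], [-0.0, -0.001, -1.0]]
wrist_force: [1.3, -0.0, 0.2]
grip_width: 91.9
```

Emit:
send_rows([
  {"slide": [4.8,-3.8,-0.6],"turn": 0},
  {"slide": [4.8,-3.8,-0.6],"turn": 0},
  {"slide": [4.8,-3.8,-0.6],"turn": 0},
  {"slide": [4.8,-3.8,-0.6],"turn": 0},
  {"slide": [4.8,-3.8,-0.6],"turn": 0},
  {"slide": [4.8,-3.8,-0.6],"turn": 0},
  {"slide": [4.8,-3.8,-0.6],"turn": 0},
  {"slide": [0,0,0],"turn": 0},
])

```text
t: 1.92
tcp_pos: [441.7, -162.3, 251.5]
tcp_rot: [[0.966, 0.259, 0.001], [0.259, -0.966, -0.0], [0.001, 0.0, -1.0]]
wrist_force: [-0.2, -0.4, -0.3]
grip_width: 91.6
```

Emit:
send_rows([
  {"slide": [0,0,0],"turn": -10.5},
  {"slide": [0,0,0],"turn": -10.5},
  {"slide": [0,0,0],"turn": -10.5},
  {"slide": [0,0,0],"turn": -10.5},
  {"slide": [0,0,0],"turn": -10.5},
  {"slide": [0,0,0],"turn": -10.5},
  {"slide": [0,0,0],"turn": -10.5},
  {"slide": [0,0,0],"turn": 0},
])

```text
t: 2.92
tcp_pos: [439.3, -166.4, 250.7]
tcp_rot: [[0.037, 0.999, -0.0], [0.999, -0.037, -0.0], [-0.0, -0.0, -1.0]]
wrist_force: [-0.3, 0.6, -0.3]
grip_width: 92.0
```

```bash
python3 d.py 477.5 261 193 -1.9
```

```text
t 2.92 tcp [ 439.3 -166.4  250.7] heading 87.9 z [-3.e-04 -2.e-04 -1.e+00] grip 92.0 F [-0.3  0.6 -0.3] q [-0.62 -0.15  1.81 -0.    1.48 -0.58]
slide cm [42.85  2.25  5.76] turn -0.2
```

Emit:
send_rows([
  {"slide": [6.1,0.3,0],"turn": 0},
  {"slide": [6.1,0.3,0.4],"turn": 0},
  {"slide": [6.1,0.3,1],"turn": 0},
  {"slide": [6.1,0.3,1],"turn": 0},
  {"slide": [6.1,0.3,1],"turn": 0},
  {"slide": [6.1,0.3,1],"turn": 0},
  {"slide": [6.2,0.4,1.3],"turn": 0},
  {"slide": [0,0,0],"turn": 0},
])

```text
t: 3.92
tcp_pos: [474.7, 263.2, 192.2]
tcp_rot: [[0.032, 0.999, -0.003], [0.999, -0.032, -0.0], [-0.0, -0.003, -1.0]]
wrist_force: [0.1, -0.2, 1.1]
grip_width: 92.1
```

```bash
python3 d.py 477.5 261 93 -1.9; python3 - <<'E'
from h import *
v=[]
for n in("scene","top"):
    im,D=get_image(n);v.append(im[:,:,::-1])
cv2.imwrite("pics/s3.png",v[0]);cv2.imwrite("pics/t3.png",v[1])
E
```

```text
t 3.92 tcp [474.7 263.2 192.2] heading 88.16 z [-3.1e-03 -4.0e-04 -1.0e+00] grip 92.1 F [ 0.1 -0.2  1.1] q [0.28 0.09 1.7  0.   1.36 0.32]
slide cm [-0.2   0.31  9.92] turn 0.06
```

View pics/s3.png

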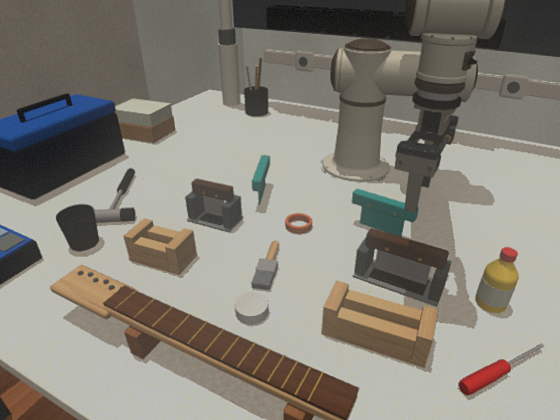

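View pics/t3.png

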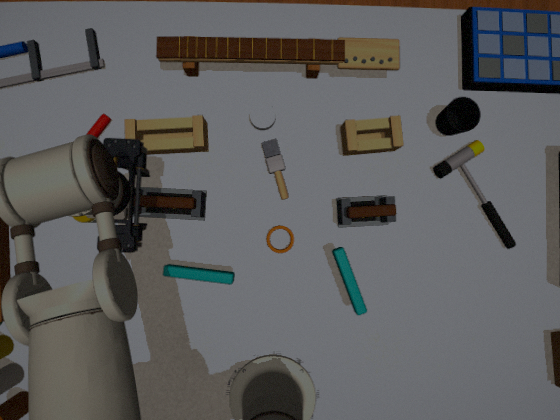

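```bash
python3 - <<'E'
from h import *
p=state()["tcp_pos"];P=np.array([p+[0,0,-25],p+[46,0,-25],p+[-46,0,-25],p+[55,0,63],p+[-64,0,63],p+[0,95,70],p+[95,0,70],p+[-95,0,70],[475.5,261,104]])
for n in("scene","top"):print(n,proj(n,P).round(0).tolist())
z=cv2.imread("pics/s3.png")[90:300,340:480];cv2.imwrite("pics/zs3.png",cv2.resize(z,None,fx=2.8,fy=2.8,interpolation=2))
z=cv2.imread("pics/t3.png")[120:280,60:220];cv2.imwrite("pics/zt3.png",cv2.resize(z,None,fx=3.6,fy=3.6,interpolation=2))
E
```

```text
scene [[412.0, 213.0], [406.0, 225.0], [417.0, 202.0], [413.0, 185.0], [427.0, 158.0], [478.0, 180.0], [408.0, 192.0], [431.0, 148.0], [407.0, 240.0]]
top [[150.0, 199.0], [150.0, 177.0], [149.0, 221.0], [136.0, 167.0], [135.0, 231.0], [83.0, 195.0], [135.0, 145.0], [133.0, 248.0], [158.0, 201.0]]
```

View pics/zs3.png

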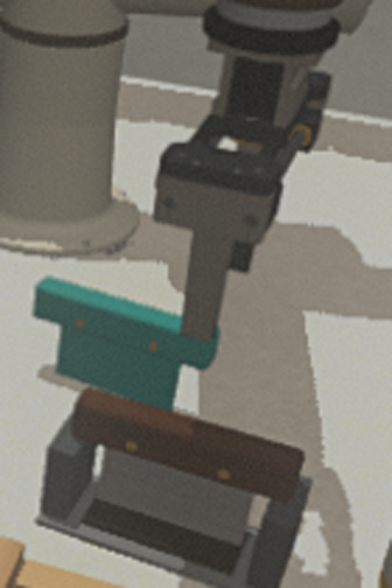

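View pics/zt3.png

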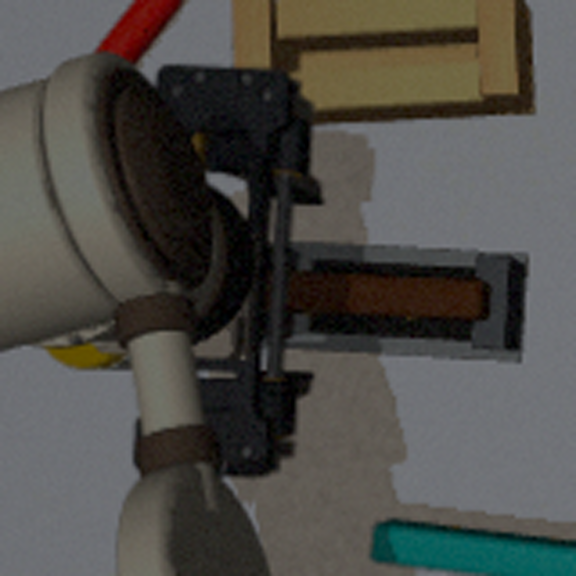

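The fingertip shows at scene (411,210), but the TCP pose predicts about (406,226). I'll check this with depth before going down.

```bash
python3 - <<'E'
from h import *
print(state()["tcp_pos"],state()["t"])
for n in("scene","top"):
    im,D=get_image(n)
    P,uv=cloud(n,D,np.ones(D.shape,bool))
    m=(abs(P[:,0]-475)<110)&(abs(P[:,1]-263)<60)&(P[:,2]>125)&(P[:,2]<250)
    Q=P[m]
    print(n,len(Q),Q.min(0).round(1))
    for a in range(130,250,10):
        s=Q[(Q[:,2]>=a)&(Q[:,2]<a+10)]
        if len(s)>5: print(a,len(s),np.percentile(s[:,0],[2,50,98]).round(0),np.percentile(s[:,1],[2,50,98]).round(0))
    print(proj(n,state()["tcp_pos"]+np.array([55,0,-25])).round(0))
print(state()["tcp_pos"],state()["t"])
E
```

```text
[475.942254   260.26481065 193.65663273] 4.025
scene 341 [419.9 247.8 205.6]
200 26 [426. 432. 533.] [251. 264. 272.]
210 91 [427. 533. 537.] [250. 262. 271.]
220 92 [429. 535. 539.] [249. 262. 270.]
230 66 [524. 537. 539.] [249. 260. 268.]
240 66 [527. 537. 539.] [248. 259. 269.]
[[405. 228.]]
top 87 [414.8 246.5 206.8]
210 21 [416. 520. 532.] [248. 251. 258.]
220 22 [415. 473. 532.] [247. 250. 252.]
230 20 [423. 520. 532.] [247. 248. 261.]
240 19 [423. 523. 530.] [247. 248. 258.]
[[150. 172.]]
[476.47008786 259.32711296 194.38868453] 4.125
```

Depth puts the open fingertips at z≈206, not 168. The linkage may move them forward as the fingers close, so I'll close them here in the air and measure.

Emit:
send_rows([
  {"slide": [0,0,0],"turn": 0},
  {"slide": [0,0,0],"turn": 0},
  {"slide": [0,0,0],"turn": 0},
  {"slide": [0,0,0],"turn": 0},
  {"slide": [0,0,0],"turn": 0},
  {"slide": [0,0,0],"turn": 0},
], hand=2.6)

```text
t: 4.88
tcp_pos: [475.9, 260.7, 194.0]
tcp_rot: [[0.033, 0.999, -0.0], [0.999, -0.033, -0.0], [-0.0, -0.0, -1.0]]
wrist_force: [0.1, 0.6, 0.5]
grip_width: 33.9
```

```bash
cat > fing.py <<'E'
from h import *
s=state();p=s["tcp_pos"];print(p.round(1),s["t"],s["grip_width"].round(1))
for n in("scene","top"):
    im,D=get_image(n);cv2.imwrite(f"pics/f_{n}_{s['t']:.2f}.png",im[:,:,::-1])
    P,uv=cloud(n,D,np.ones(D.shape,bool))
    m=(abs(P[:,0]-p[0])<130)&(abs(P[:,1]-p[1])<110)&(P[:,2]>p[2]-60)&(P[:,2]<p[2]+140)
    Q=P[m];print(n)
    for a in range(-60,140,10):
        q=Q[(Q[:,2]>=p[2]+a)&(Q[:,2]<p[2]+a+10)]
        if len(q)>5: print(a,len(q),np.percentile(q[:,0],[2,50,98]).round(0),np.percentile(q[:,1],[2,50,98]).round(0))
E
python3 fing.py
```

```text
Traceback (most recent call last):
  File "fing.py", line 2, in <module>
    s=state();p=s["tcp_pos"];print(p.round(1),s["t"],s["grip_width"].round(1))
                                                     ^^^^^^^^^^^^^^^^^^^^^
AttributeError: 'float' object has no attribute 'round'
```

```bash
sed -i 's/s\["grip_width"\].round(1)/s["grip_width"]/' fing.py; python3 fing.py; ls pics
```

```text
[475.9 260.7 194. ] 4.875 33.882492821736626
scene
10 39 [458. 503. 507.] [251. 265. 272.]
20 74 [453. 506. 509.] [251. 264. 271.]
30 80 [456. 506. 509.] [250. 264. 271.]
40 73 [458. 508. 510.] [250. 263. 271.]
50 70 [498. 509. 511.] [250. 260. 270.]
60 67 [499. 509. 513.] [249. 261. 271.]
70 33 [507. 511. 513.] [250. 261. 271.]
90 6 [560. 561. 563.] [251. 270. 285.]
100 249 [399. 563. 565.] [229. 263. 293.]
110 407 [398. 562. 565.] [229. 272. 293.]
120 329 [397. 563. 571.] [229. 279. 293.]
130 393 [409. 569. 573.] [229. 263. 292.]
top
20 23 [446. 489. 500.] [250. 252. 262.]
30 20 [446. 490. 501.] [250. 251. 252.]
40 8 [461. 492. 497.] [250. 250. 265.]
50 12 [465. 491. 496.] [249. 250. 253.]
100 42 [387. 473. 557.] [227. 229. 233.]
110 344 [392. 474. 554.] [227. 236. 279.]
120 343 [391. 500. 557.] [227. 236. 266.]
130 187 [381. 481. 563.] [227. 238. 275.]
f_scene_4.88.png
f_top_4.88.png
s3.png
scene0.png
scene1.png
scene1v.png
t3.png
top0.png
top1.png
top1v.png
za.png
zb.png
zs3.png
zt3.png
```

Both cameras agree. The body and the fingertips sit about 37 mm higher along the tool axis than the stated pose implies, while x and y match. I'll go by the cameras and descend in stages with the hand open.

Emit:
send_rows([
  {"slide": [0,0.3,0],"turn": 0},
  {"slide": [0,0,0],"turn": 0},
  {"slide": [0,0,0],"turn": 0},
  {"slide": [0,0,1],"turn": 0},
  {"slide": [0,0,2],"turn": 0},
  {"slide": [0,0,2],"turn": 0},
  {"slide": [0,0,2],"turn": 0},
  {"slide": [0,0,1.4],"turn": 0},
], hand=7)

```text
t: 5.98
tcp_pos: [478.2, 260.3, 108.3]
tcp_rot: [[0.033, 0.999, -0.002], [0.999, -0.033, -0.0], [-0.001, -0.002, -1.0]]
wrist_force: [0.1, -0.5, -0.2]
grip_width: 70.1
```

```bash
python3 fing.py; python3 d.py 479 261 56 -1.9; ls pics/f_*; cp $(ls -t pics/f_scene*|head -1) pics/fs.png;python3 -c "
import cv2;z=cv2.imread('pics/fs.png')[120:300,340:480];cv2.imwrite('pics/fs2.png',cv2.resize(z,None,fx=3.3,fy=3.3,interpolation=2))"
```

```text
[478.2 260.3 108.3] 5.975 70.075966631841
scene
-60 431 [476. 482. 608.] [175. 269. 346.]
-50 256 [477. 483. 595.] [172. 270. 348.]
-40 461 [462. 493. 607.] [172. 314. 348.]
-30 348 [487. 491. 495.] [186. 268. 339.]
-20 340 [488. 491. 495.] [185. 264. 338.]
-10 658 [469. 485. 494.] [185. 276. 337.]
10 42 [441. 518. 527.] [251. 264. 271.]
20 62 [443. 526. 529.] [250. 261. 271.]
30 49 [517. 527. 529.] [249. 260. 269.]
40 52 [521. 529. 531.] [249. 260. 269.]
50 57 [520. 529. 532.] [249. 260. 269.]
60 59 [522. 531. 533.] [249. 259. 269.]
70 56 [528. 531. 533.] [248. 259. 269.]
80 10 [437. 441. 534.] [249. 256. 267.]
90 36 [436. 439. 478.] [249. 256. 267.]
100 190 [428. 565. 567.] [228. 262. 293.]
110 337 [402. 564. 567.] [228. 274. 293.]
120 235 [400. 566. 573.] [229. 280. 293.]
130 315 [411. 571. 574.] [228. 265. 292.]
top
-60 117 [450. 605. 608.] [171. 237. 311.]
-50 64 [444. 498. 608.] [170. 180. 326.]
-40 201 [444. 476. 607.] [171. 182. 346.]
-30 15 [461. 466. 482.] [181. 182. 231.]
-20 16 [461. 465. 488.] [182. 200. 270.]
-10 459 [461. 474. 487.] [183. 225. 268.]
10 16 [430. 510. 520.] [250. 253. 260.]
20 11 [427. 511. 519.] [250. 251. 254.]
30 11 [452. 512. 520.] [249. 250. 264.]
40 6 [437. 512. 517.] [250. 250. 253.]
50 7 [437. 511. 516.] [250. 250. 259.]
70 10 [452. 512. 514.] [254. 264. 269.]
100 49 [389. 501. 559.] [228. 232. 261.]
110 263 [396. 479. 554.] [228. 237. 252.]
120 335 [392. 515. 554.] [228. 241. 266.]
130 253 [384. 525. 570.] [228. 240. 280.]
t 6.08 tcp [477.5 260.1 107.9] heading 88.1 z [-0.0038 -0.0011 -1.    ] grip 70.0 F [ 0.4  0.8 -0.1] q [0.28 0.17 1.77 0.   1.2  0.31]
slide cm [0.1  0.17 5.19] turn -0.0
pics/f_scene_4.88.png
pics/f_scene_5.97.png
pics/f_top_4.88.png
pics/f_top_5.97.png
```

View pics/fs2.png

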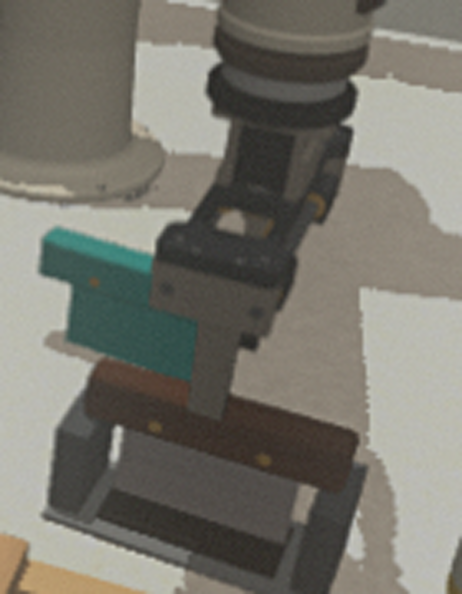

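The picture shows the fingertips straddling the handle near its centre at z≈119, clear on both sides. Now down and close.

Emit:
send_rows([
  {"slide": [0.1,0.2,1],"turn": 0},
  {"slide": [0,0,1.5],"turn": 0},
  {"slide": [0,0,1.5],"turn": 0},
  {"slide": [0,0,1.2],"turn": 0},
  {"slide": [0,0,0],"turn": 0},
])

```text
t: 6.7
tcp_pos: [479.9, 261.1, 56.5]
tcp_rot: [[0.033, 0.999, -0.003], [0.999, -0.033, -0.001], [-0.001, -0.003, -1.0]]
wrist_force: [-0.1, 1.2, -0.0]
grip_width: 69.9
```

Emit:
send_rows([
  {"slide": [0,0,0],"turn": 0},
  {"slide": [0,0,0],"turn": 0},
  {"slide": [0,0,0],"turn": 0},
  {"slide": [0,0,0],"turn": 0},
  {"slide": [0,0,0],"turn": 0},
  {"slide": [0,0,0],"turn": 0},
], hand=1.5, newtons=40)

```text
t: 7.45
tcp_pos: [480.5, 261.5, 58.1]
tcp_rot: [[0.033, 0.999, -0.001], [0.999, -0.033, -0.0], [-0.0, -0.001, -1.0]]
wrist_force: [-3.6, -0.2, 4.9]
grip_width: 26.1
```

```bash
python3 d.py 479 261 156 -1.9; python3 - <<'E'
from h import *
im,D=get_image("scene")
cv2.imwrite("pics/g.png",cv2.resize(im[120:300,340:480,::-1],None,fx=3.3,fy=3.3,interpolation=2))
E
```

```text
t 7.45 tcp [480.5 261.5  58.1] heading 88.1 z [-1.1e-03 -1.0e-04 -1.0e+00] grip 26.1 F [-3.6 -0.2  4.9] q [0.28 0.25 1.8  0.   1.1  0.31]
slide cm [-0.06 -0.16 -9.79] turn 0.0
```

View pics/g.png

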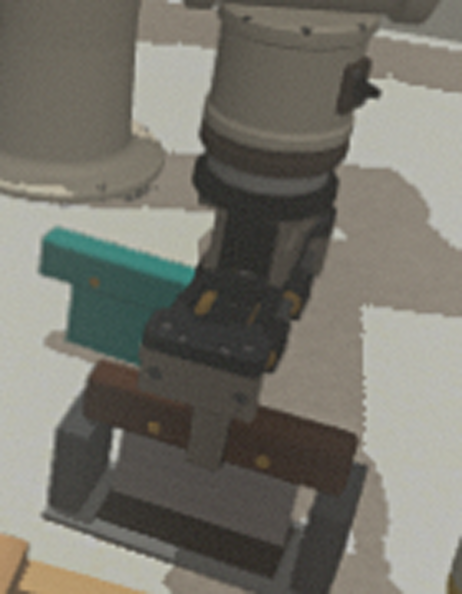

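Gripped at 26.1 mm across the handle, with the fingertips at its lower edge. Now lift.

Emit:
send_rows([
  {"slide": [0,0,-0.5],"turn": 0},
  {"slide": [0,0,-1],"turn": 0},
  {"slide": [0,0,-1.5],"turn": 0},
  {"slide": [0,0,-2],"turn": 0},
  {"slide": [0,0,-2],"turn": 0},
  {"slide": [0,0,-1.5],"turn": 0},
  {"slide": [0,0,-1],"turn": 0},
  {"slide": [0,0,0],"turn": 0},
])

```text
t: 8.5
tcp_pos: [481.5, 261.6, 153.8]
tcp_rot: [[0.033, 0.999, 0.001], [0.999, -0.033, 0.0], [0.0, 0.001, -1.0]]
wrist_force: [0.4, 0.4, -2.7]
grip_width: 25.8
```

Emit:
send_rows([
  {"slide": [0,2,0],"turn": -1.8},
  {"slide": [0,3,0],"turn": -2},
  {"slide": [0,3,0],"turn": -2},
  {"slide": [0,3,0],"turn": 0},
  {"slide": [0,3,0],"turn": 0},
  {"slide": [0,2,0],"turn": 0},
  {"slide": [0,0,0],"turn": 0},
  {"slide": [0,0,0],"turn": 0},
])

```text
t: 9.5
tcp_pos: [639.7, 267.1, 152.0]
tcp_rot: [[-0.068, 0.998, -0.002], [0.998, 0.068, -0.0], [-0.0, -0.002, -1.0]]
wrist_force: [-0.6, 0.2, -3.3]
grip_width: 25.7
```

```bash
cat > held.py <<'E'
from h import *
s=state();p=s["tcp_pos"];print(s["t"],p.round(1),s["grip_width"],s["wrist_force"].round(1))
for n in("scene","top"):
    im,D=get_image(n);cv2.imwrite(f"pics/h_{n}.png",im[:,:,::-1])
    P,uv=cloud(n,D,np.ones(D.shape,bool));c=im[uv[:,1],uv[:,0]].astype(int)
    zc=p[2]+31+17
    m=(abs(P[:,0]-p[0])<60)&(abs(P[:,1]-p[1])<110)&(P[:,2]>zc-32)&(P[:,2]<zc+9)&(c[:,0]-c[:,2]>18)
    m&=(c[:,0]<120)
    Q=P[m];t=Q[Q[:,2]>np.percentile(Q[:,2],95)-8]
    print(n,"handle",len(t),"z",np.percentile(Q[:,2],[5,50,95]).round(1))
    (cc,wh,a)=cv2.minAreaRect(t[:,:2].astype(np.float32));print(" rect",np.round(cc,1),np.round(wh,1),round(a,2))
    pc=t[:,:2]-t[:,:2].mean(0);w,V=np.linalg.eigh(pc.T@pc);v=V[:,1];print(" pca yaw",((np.degrees(np.arctan2(-v[0],v[1]))+90)%180-90).round(2), "z slope mm/100 along", np.polyfit(pc@v,t[:,2],1)[0]*100)
    m=(abs(P[:,0]-640)<60)&(abs(P[:,1]-261)<110)&(P[:,2]>50)&(P[:,2]<76);B=P[m]
    (cc,wh,a)=cv2.minAreaRect(B[:,:2].astype(np.float32));print(" block",np.round(cc,1),np.round(wh,1),round(a,2))
E
python3 held.py; python3 d.py 643.5 261.5 155 3.9
```

```text
9.5 [639.7 267.1 152. ] 25.693691683878136 [-0.6  0.2 -3.3]
scene handle 467 z [171.6 197.3 199.4]
 rect [642.5 266.6] [ 25.5 155.5] 4.6
 pca yaw 3.37 z slope mm/100 along -0.3603444244082451
 block [642.7 260.5] [ 78.1 184.7] 3.99
top handle 382 z [193.3 197.8 200.4]
 rect [640.1 223.8] [25.6 71. ] 5.99
 pca yaw 2.37 z slope mm/100 along 1.6763679375338143
 block [639.6 249.9] [ 74. 162.] 3.47
t 9.6 tcp [639.8 267.3 152.6] heading 93.92 z [-1.2e-03 -2.0e-04 -1.0e+00] grip 25.8 F [ 0.1  0.7 -3.1] q [0.22 0.5  1.27 0.   1.37 0.15]
slide cm [-0.6   0.33 -0.24] turn 0.02
```

View pics/h_scene.png

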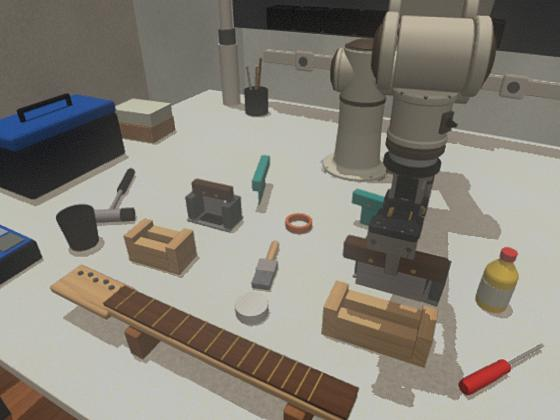

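View pics/h_top.png

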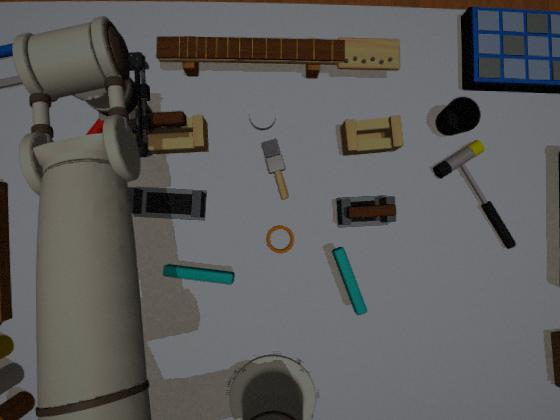

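The scraper is held level over the block. It matches the slot in x and yaw to about 1 mm, and y is about 6 mm too large. I'll correct y and lower.

Emit:
send_rows([
  {"slide": [-0.6,0,0],"turn": 0},
  {"slide": [0,0,0],"turn": 0},
  {"slide": [0,0,0.8],"turn": 0},
  {"slide": [0,0,1],"turn": 0},
  {"slide": [0,0,1],"turn": 0},
  {"slide": [0,0,0.7],"turn": 0},
  {"slide": [0,0,0],"turn": 0},
  {"slide": [0,0,0],"turn": 0},
])

```text
t: 10.6
tcp_pos: [641.5, 261.3, 118.4]
tcp_rot: [[-0.068, 0.998, 0.001], [0.998, 0.068, 0.0], [0.0, 0.001, -1.0]]
wrist_force: [-0.1, 0.5, -1.8]
grip_width: 25.9
```

```bash
python3 held.py; python3 d.py 640.2 261 58 3.9; python3 -c "
import cv2;z=cv2.imread('pics/h_scene.png')[200:380,300:460];cv2.imwrite('pics/hs2.png',cv2.resize(z,None,fx=3.3,fy=3.3,interpolation=2))"
```

```text
10.6 [641.5 261.3 118.4] 25.87369003980636 [-0.1  0.5 -1.8]
scene handle 482 z [137.6 163.1 165.7]
 rect [644.2 261.1] [ 26.9 156.3] 4.62
 pca yaw 3.52 z slope mm/100 along -0.6004610762688861
 block [643.1 260.5] [ 77.  184.7] 3.93
top handle 335 z [157.1 163.8 166.6]
 rect [641.4 217.1] [23.9 68.9] 3.55
 pca yaw 2.44 z slope mm/100 along -0.3210924748677562
 block [640.3 238.9] [ 74.5 139.6] 3.43
t 10.7 tcp [641.6 261.3 118.7] heading 93.9 z [ 1.1e-03  3.0e-04 -1.0e+00] grip 25.6 F [-0.9  0.2 -3.5] q [0.21 0.52 1.31 0.   1.31 0.14]
slide cm [-0.02 -0.15  6.07] turn 0.0
```

View pics/hs2.png

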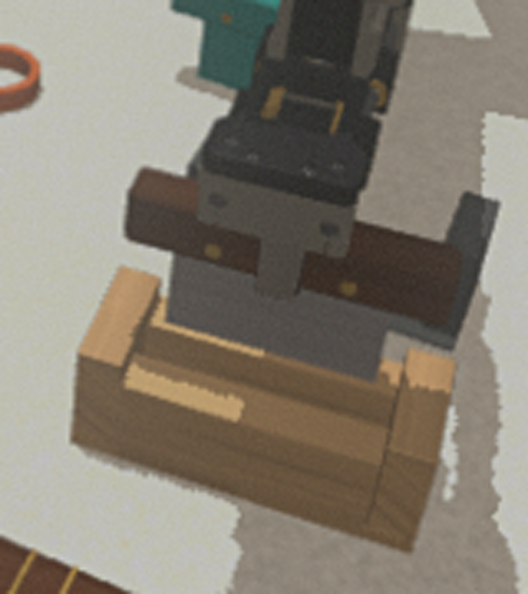

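The blade hangs over the slot, centred both ways in the view. Continuing down, slowing near home.

Emit:
send_rows([
  {"slide": [0,-0.1,0.7],"turn": 0},
  {"slide": [0,0,1],"turn": 0},
  {"slide": [0,0,1],"turn": 0},
  {"slide": [0,0,1],"turn": 0},
  {"slide": [0,0,0.8],"turn": 0},
  {"slide": [0,0,0.5],"turn": 0},
  {"slide": [0,0,0.2],"turn": 0},
  {"slide": [0,0,0],"turn": 0},
])

```text
t: 11.7
tcp_pos: [640.3, 261.1, 66.1]
tcp_rot: [[-0.068, 0.998, 0.0], [0.998, 0.068, 0.0], [0.0, 0.0, -1.0]]
wrist_force: [-0.0, -0.5, -2.7]
grip_width: 25.5
```

```bash
python3 held.py; python3 d.py 640.2 261 58 3.9
```

```text
11.7 [640.3 261.1  66.1] 25.462534212200364 [-0.  -0.5 -2.7]
scene handle 515 z [ 85.9 110.8 113.4]
 rect [643.2 260.9] [ 26.9 158.4] 2.85
 pca yaw 3.61 z slope mm/100 along -0.700296941689121
 block [644.1 260.6] [ 75.  184.4] 4.21
top handle 329 z [107.2 111.9 114.5]
 rect [638.6 259.9] [ 26.2 155.2] 4.1
 pca yaw 6.18 z slope mm/100 along -0.09959638755374096
 block [639.6 260.4] [ 75.4 182.6] 3.47
t 11.8 tcp [640.5 261.2  66.5] heading 93.9 z [ 8.e-04  2.e-04 -1.e+00] grip 25.6 F [ 0.3  0.2 -2.9] q [0.21 0.57 1.35 0.   1.22 0.14]
slide cm [-0.02 -0.03  0.85] turn -0.0
```

No contact yet; about 8 mm to go. I'll take small steps and watch the force.

Emit:
send_rows([
  {"slide": [0,0,0.2],"turn": 0},
  {"slide": [0,0,0.2],"turn": 0},
  {"slide": [0,0,0.2],"turn": 0},
  {"slide": [0,0,0.1],"turn": 0},
  {"slide": [0,0,0],"turn": 0},
])

```text
t: 12.42
tcp_pos: [640.1, 261.1, 58.8]
tcp_rot: [[-0.068, 0.998, -0.0], [0.998, 0.068, -0.0], [-0.0, -0.0, -1.0]]
wrist_force: [-0.3, -0.0, -3.2]
grip_width: 26.1
```

Emit:
send_rows([
  {"slide": [0,0,0.05],"turn": 0},
  {"slide": [0,0,0.05],"turn": 0},
  {"slide": [0,0,0.05],"turn": 0},
  {"slide": [0,0,0],"turn": 0},
])

```text
t: 12.92
tcp_pos: [640.3, 261.2, 58.1]
tcp_rot: [[-0.068, 0.998, 0.0], [0.998, 0.068, 0.0], [-0.0, 0.0, -1.0]]
wrist_force: [-2.1, -1.1, 1.3]
grip_width: 25.7
```

Contact is starting: Fz went from −3.2 to +1.3 N. I'll press slightly more to make sure both ends seat.

Emit:
send_rows([
  {"slide": [0,0,0.05],"turn": 0},
  {"slide": [0,0,0.05],"turn": 0},
  {"slide": [0,0,0],"turn": 0},
])

```text
t: 13.3
tcp_pos: [640.4, 261.1, 58.1]
tcp_rot: [[-0.068, 0.998, 0.0], [0.998, 0.068, -0.0], [-0.0, 0.0, -1.0]]
wrist_force: [-5.8, -2.4, 7.7]
grip_width: 25.7
```

```bash
python3 held.py; python3 -c "
import cv2;z=cv2.imread('pics/h_scene.png')[200:380,300:460];cv2.imwrite('pics/hs3.png',cv2.resize(z,None,fx=3.3,fy=3.3,interpolation=2))"
```

```text
13.3 [640.4 261.1  58.1] 25.661317613022458 [-5.8 -2.4  7.7]
scene handle 513 z [ 77.5 102.6 105.3]
 rect [642.7 261.1] [ 24.5 158.4] 3.32
 pca yaw 3.68 z slope mm/100 along -0.45292964243817246
 block [644.  260.5] [ 75.4 184.6] 4.3
top handle 331 z [ 97.5 103.1 106.1]
 rect [642.5 261.3] [ 35.7 157.9] 4.25
 pca yaw 6.07 z slope mm/100 along 0.3130967180162024
 block [638.6 260.5] [ 74.4 183.3] 3.98
```

View pics/hs3.png

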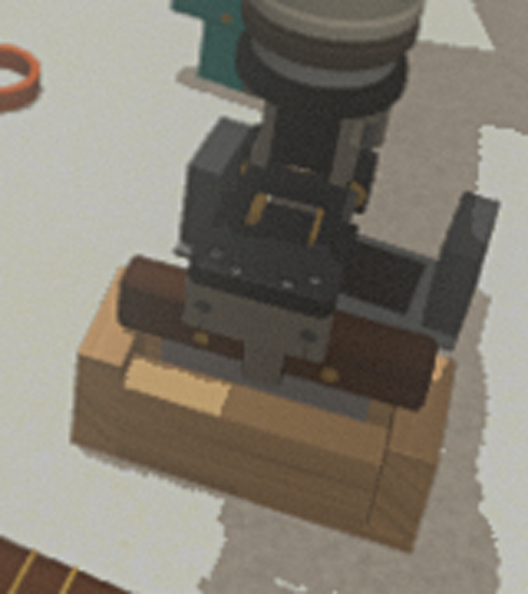

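The handle rests on both raised ends, top at z≈104, level, with firm contact. Releasing and withdrawing.

Emit:
send_rows([
  {"slide": [0,0,0],"turn": 0},
  {"slide": [0,0,0],"turn": 0},
  {"slide": [0,0,0],"turn": 0},
  {"slide": [0,0,0],"turn": 0},
  {"slide": [0,0,0],"turn": 0},
  {"slide": [0,0,-0.3],"turn": 0},
  {"slide": [0,0,-0.5],"turn": 0},
  {"slide": [0,0,-1],"turn": 0},
], hand=7)

```text
t: 14.4
tcp_pos: [640.0, 261.1, 74.8]
tcp_rot: [[-0.068, 0.998, -0.001], [0.998, 0.068, -0.0], [-0.0, -0.001, -1.0]]
wrist_force: [-0.4, 0.8, 0.1]
grip_width: 69.8
```

Emit:
send_rows([
  {"slide": [0,0,-2],"turn": 0},
  {"slide": [0,0,-3],"turn": 0},
  {"slide": [0,0,-3],"turn": 0},
  {"slide": [0,-4,-2],"turn": 0},
  {"slide": [0,-5,0],"turn": 0},
  {"slide": [0,-5,0],"turn": 0},
  {"slide": [0,-4,0],"turn": 0},
  {"slide": [0,0,0],"turn": 0},
])

```text
t: 15.4
tcp_pos: [458.8, 249.1, 175.7]
tcp_rot: [[-0.069, 0.998, 0.001], [0.998, 0.069, 0.0], [0.0, 0.001, -1.0]]
wrist_force: [1.0, -0.1, 0.7]
grip_width: 69.9
```

```bash
cat > fin.py <<'E'
from h import *
s=state();print(s["t"],s["tcp_pos"].round(1),s["grip_width"],s["wrist_force"].round(1))
for n in("scene","top"):
    im,D=get_image(n);cv2.imwrite(f"pics/e_{n}.png",im[:,:,::-1])
    P,uv=cloud(n,D,np.ones(D.shape,bool))
    for nm,lo,hi in(("handle",95,112),("block",50,76)):
        t=P[(abs(P[:,0]-640)<60)&(abs(P[:,1]-261)<110)&(P[:,2]>lo)&(P[:,2]<hi)]
        (cc,wh,a)=cv2.minAreaRect(t[:,:2].astype(np.float32));q=t[:,:2]-cc;sl=np.polyfit(t[:,1],t[:,2],1)[0]
        print(n,nm,len(t),np.round(cc,1),np.round(wh,1),round(a,2),"z",np.median(t[:,2]).round(1),"slope/100",round(sl*100,2))
E
python3 fin.py
```

```text
15.4 [458.8 249.1 175.7] 69.88213912948119 [ 1.  -0.1  0.7]
scene handle 1320 [642.3 260.5] [ 28.3 159.3] 3.79 z 103.7 slope/100 -0.29
scene block 2393 [644.5 260.7] [ 76.4 184.8] 5.16 z 57.3 slope/100 1.21
top handle 813 [637.2 261.4] [ 27.  159.9] 4.8 z 103.4 slope/100 0.36
top block 1444 [638.7 261.6] [ 74.  185.1] 3.59 z 57.4 slope/100 -1.33
```

View pics/e_scene.png

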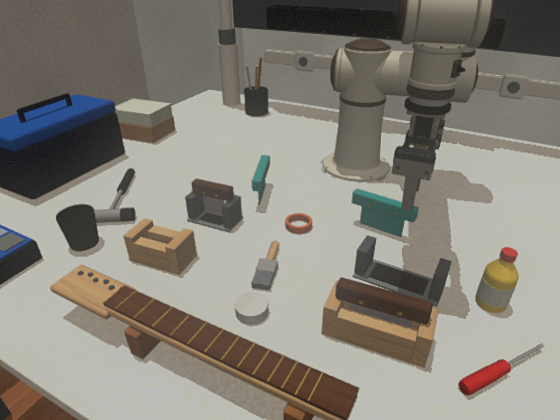

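View pics/e_top.png

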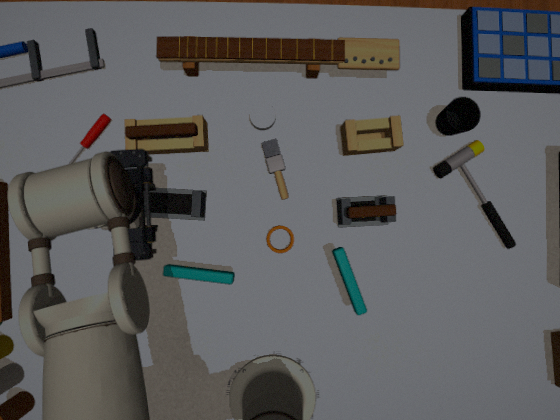

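The wide handle lies flat on both ends of the long block, at scene (383,300) and top (161,130). The wide stand is empty, the narrow scraper still hangs in its stand at scene (212,188), and the gripper is clear. Handing in.

```bash
python3 -c "
from h import *
print(finish_job())"
```

```text
the job is handed in; nothing more can be done
None
```

The wide scraper is out of the honing stand and sits fully home in the long storage block. I lifted it by the handle, lowered it in 0.5 mm steps until it touched, released it and backed the gripper away. The job was handed in at about 15.5 s of the 38 s allowed.

**Last checks:**
- **Seating:** both cameras put the handle top at z ≈ 103.5 mm, where 104 means home. It is level to 0.4 mm per 100 mm.
- **Alignment:** the handle centre is within about 2 mm of the block's centre, and the handle's yaw is within about 1.5° of the block's.
- **Forces:** the highest wrist force component I read was about 8 N, while seating the handle. After backing away, the gripper was touching nothing.
- **Narrow scraper:** it still hangs in its stand, and everything else looks unmoved in the pictures.

**Disagreements:**
- **Tool height:** the cameras showed the fingers and gripper body about 37 mm higher than the reported tool position and the stated tool sizes imply. I went by the cameras, and the grasp and seating confirmed it.
- **Camera offset:** the scene and top views differ by about 4 mm in x. This cancelled out because I positioned the handle relative to the block.
- **Refused calls:** my first two moves were rejected because each row needs both "slide" and "turn". Nothing moved.

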